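# Fold back the slide scanner's bifold cover and draw out the slide tray

### The job

Push the scanner's two-panel cover right back until both panels stand folded flat against each other, and leave it standing so. Then draw the slide tray smoothly out from under the scan head, all the way forward to its stop, without touching the glass slides or pressing hard, and leave the things around the scanner where they are.

Things in the scene. Friction and masses are not known exactly. Their poses are not given: they have to be found in the camera images.
- scanner: low white slide scanner fixed to the table. Origin: on the table under the cover's rear hinge line, mid-width; x points from its front (nearest the robot) to its rear, z up. In its frame (mm): front wall x -205 to -178, deck 70 high, 260 wide; open bay x -178 to 0, y +-88, floor 30 high; cover tracks on the deck at y +-100 to 110, 86 high; scan head x 20 to 135, 130 high, tray tunnel below it.
- cover (a joint): opening (rad) of the cover. Two grey panels (88 x 194 x 5 mm) meet in a ridge, each at a = 0.28 + opening from level; the rear one is hinged on the scanner at x 0, height 77 mm; the front one's free edge runs in the tracks 77 mm high, at x = -176 cos a mm. Starts 0 to 0.35. Pushing the free edge to the rear (under 10 N) folds it; at 1.27 (stop) both stand upright, 165 mm high. Stays where left.
- cover_grip (a point): middle of the blue grip lip on the free edge of the cover's front panel: a bar 100 mm wide (y), 4 mm thick, standing square out of the panel to 12 mm from its hinge plane; this point is 7.5 mm out and 2 mm from the edge. Nearly upright at the start; level, pointing to the scanner's front, 77 to 81 mm high, when folded. Frame turns with the panel: x from free edge to ridge, z out of the panel.
- tray (a joint): travel (m) of the aluminium slide tray out of the tunnel towards the scanner's front (its -x), on guide rods: 0 fully in, 0.085 at the front stop; starts at 0 to 0.015. Resists with about 1 N and stays where it is left; it moves no other way.
- finger_pad: black ribbed rubber pad on the tray's front tongue, 26 mm (x) by 52 mm (y), made to be pressed from above and pulled. Origin: centre of its flat top, 54 mm above the table, at x = -70 mm minus the travel, y 0 in the scanner frame; axes as the scanner's. Hidden under the cover until that is folded. Behind it bare tongue for 39 mm, then the slides.
- slides: three glass slides (76 x 26 mm, tops 54 mm high, side by side over 94 mm in y) lying on the tray's plate and moving with it; not to be touched. Origin: on the table at x = minus the travel in the scanner frame, axes as the scanner's; the glass covers x -18 to 58 mm from it.
- slide_box: bystander: closed slide box, blue with a white lid, 93 x 113 x 36 mm, loose on the table beside the scanner. Origin: centre of the underside.
- oil_bottle: bystander: small amber bottle with black cap, 32 mm diameter, 75 mm tall, upright and loose on the table beside the scanner. Origin: centre of the underside.
- mouse: bystander: black cordless computer mouse, 96 x 58 x 33 mm, loose on a red mat (170 x 190 x 3 mm) beside the scanner. Origin: centre of the underside.

How it is judged (in metres and radians):
On the way, in this order (a step that is already met when the one before it is completed fails the run):
1. the cover is folded back, its panels standing flat together (value of joint cover above 1.2 rad), for 0.2 s.
2. the tray is drawn forward to its stop (value of joint tray above 0.081 m), for 0.2 s.
At the end, for the whole second after the job is handed in: The cover stands folded (opening above 1.20 rad, so its panels are within about 10 degrees of each other) and the tray is at rest within 4 mm of its front stop (travel above 0.081 m) (value of joint cover above 1.2 rad and value of joint tray above 0.081 m and velocity of joint tray between -0.01 and 0.01 m/s); the robot touches nothing.
It fails at once if the robot touches the glass slides (over 0.5 N) (contact force between any of the fingers, the arm and slides above 0.5 N).
It fails at once if the tray is jerked (faster than 0.4 m/s) (velocity of joint tray above 0.4 m/s or velocity of joint tray below -0.4 m/s).
It fails at once if the tray's pad is pressed hard (over 45 N) (contact force between any of the fingers, the arm and finger_pad above 45 N).
It fails at once if the slide box, the oil bottle or the mouse is moved by more than 15 mm, or the bottle tipped (distance of any of slide_box, oil_bottle, mouse from where it was at the start of the episode above 0.015 m or angle between oil_bottle's own z axis and vertical above 0.3 rad).
It also fails if it takes over 48 s, if anything falls off the work surface, if the arm or the gripper's body presses on something with over 40 N, if the wrist force passes 120 N, or if a joint passes its speed limit or range.

### The arm

A 6-joint arm with a two-finger parallel gripper is mounted at the origin on the work surface. World frame = base frame: x ahead of the robot, y to its left, z up, the work surface at z = 0. Lengths are in mm, angles in rad, forces in N, time in s.
With the tool pointing down it reaches from about 350 to 875 mm from the base axis. Payload 4.2 kg.
Tool frame: the origin (TCP) lies between the finger pads; the fingertips stand 11 mm ahead of it and the grasp point (between the pads) lies 8 mm behind it; z points along the fingers, y is the direction in which the jaws open and shut (so a half turn about z gives the same grasp; the last joint's range is limited). The gripper opens to 85 mm and grips with 20 to 120 N. Pads are 22 mm wide; open, the fingers measure 114 mm over their backs; the gripper's body (76 mm by 85 mm) begins 54 mm behind the grasp point. The pads swing forward as they close: fully open they stand 13 mm farther back than shut.
Start: joints at [-1.011, 0.385, 0.008, 0, -1.194, -0.259], TCP at [185.193, -596.911, 242.312] pointing down, gripper open.
Joint ranges: [-3.14, 3.14], [-1.21, 2.06], [-1.07, 1.41], [-3.16, 2.05], [-2.99, -0.16], [-3.1, 3.1]. Speed limits (rad/s): [2.79, 2.79, 3.14, 3.14, 3.14, 3.14].

### API

Orientations are given as a unit quaternion [x, y, z, w].
In Python, from bench import * gives the robot as it stands. The module is installed in compiled form; this text tells all that it offers.
- The arm moves only by the tool drive_tool, never from a script. Its argument "increments" is a list of rows, each a list of 3 entries, a list of its own where there are three numbers: the gripper command: -1 is shut, 1 is fully open, values between are in proportion, then the shift along the tool's x, y, z scaled (see below), then the turn about the tool's z scaled (see below). In form: [[hand, [tx, ty, tz], turn], ...]. A call has 1 to 20 rows; each row shifts and turns the commanded pose from where the row before left it, along the tool's axes as they then stand; what a row does not reach is not made up. The controller multiplies each number of a shift by 0.3 m and each number of a turn by 2 rad. A row lasts 1/8 s, in which the tool goes at most 62.5 mm and 10.7 degrees, less where a joint would pass 70% of its speed; a pose out of reach is approached as far as the arm can. A call with a number of a shift or a turn outside -1 to 1 is refused whole. A call with a gripper value outside its range is refused whole. The fingers move at their own pace and stop on an object; the grip force is fixed at half the most. Time passes only in rows, so rows that do not move let the fingers close. It gives the time, the measured TCP pose, the force and the opening at its end, in the units of the state.
- read_state(): the state, without advancing time (a new reading comes with each control period).
- get_image(name): name is "scene" or "top"; returns the picture (480x640x3 uint8, red, green, blue); there is no depth.
- calibration(name): a dict with "fovy" (degrees; the focal length in pixels is half the picture's height over the tangent of half this angle, whatever the lens; pixels are square), "cx", "cy" (the principal point, pixels), "k1" (the pictures are not rectified: a ray, as slopes to the right and down, at radius r is drawn at 1 + k1 r^2 times it, then the intrinsics apply), "R" (3x3) and "t" (3): a world point X has camera coordinates R X + t. Camera axes: x right, y down, z forward; pixel columns grow to the right and rows downward; lengths in mm; the calibration is good to about 2 mm. A picture is of the moment at which its call begins. calibration takes no time and is no camera call.
- job_done(): hands the job in, once; it reports no verdict.
The state is a dict: "clock": time; "joints": joint angles; "joint_vel": joint speeds; "joint_efforts": joint torques, N m; "position": TCP position; "ee_rot": TCP orientation; "contact_force": force on the tool from outside, world axes, zero at the start; "wrist_torque": the same for the moment, N m; "gripper_width": finger opening in mm.
Only numpy, scipy, OpenCV 4.12 (cv2) and the standard library are available. Lean on these libraries where they do the work, as an engineer would, in place of code of your own. Each camera call takes 0.05 s, during which the arm holds its last target.

## Working session

There is one attempt and no reset: what is moved stays moved. The work goes in short steps, Python scripts to look and compute and a tool call to move; the robot and the scene stay as the last step left them, time stands still between calls to the robot, and variables do not carry over. Pictures are saved under pics/ and viewed, and the job is handed in when it is done.

Besides the shell and the picture viewer there is one more tool, called after "Emit:" by a JSON object that holds its "op" and its "data". drive_tool: Moves the arm, as the interface text tells. Shifts and turns lie within -1 to 1; 1 stands for 0.3 m of shift or 2 rad of turn. Its arguments: {"type":"object","properties":{"increments":{"type":"array"}},"required":["increments"]}

```bash
mkdir -p pics
python3 - <<'E'
from bench import *
import cv2
for n in("scene","top"):
    cv2.imwrite(f"pics/{n}0.png",get_image(n)[:,:,::-1]); print(n,calibration(n))
print(read_state())
E
```

```text
scene {'fovy': 55.457041592993946, 'cx': 318.15884280033583, 'cy': 233.49921548257763, 'k1': 0.03480050255916128, 'R': array([[-0.11210721,  0.99352314, -0.01854057],
       [ 0.78200318,  0.07669692, -0.61853748],
       [-0.61310929, -0.0838413 , -0.78553653]]), 't': array([  74.31634287, -441.94188847, 1348.05541409])}
top {'fovy': 44.83015365543136, 'cx': 322.9633178794391, 'cy': 248.0739041566552, 'k1': 0.020280317629435166, 'R': array([[ 0.02647925, -0.99964848,  0.00132857],
       [-0.98265887, -0.02627317, -0.18355178],
       [ 0.18352217,  0.00355478, -0.98300914]]), 't': array([   4.78937893,  630.26577307, 1112.89730658])}
{'clock': 0.1, 'joints': array([-1.01143902e+00,  3.85471345e-01,  6.74681914e-03, -4.23355575e-04,
       -1.19404733e+00, -2.58593999e-01]), 'joint_vel': array([ 0.0003682 , -0.00111954,  0.00417499,  0.00227252,  0.00040944,
        0.00100831]), 'joint_efforts': array([-8.52318681e-04, -3.93318093e+01,  1.88928956e+01,  4.19803038e+00,
       -2.59328182e-03,  4.95930763e-06]), 'position': array([ 185.00801189, -596.44637285,  241.3315925 ]), 'ee_rot': array([-1.49738222e-01,  9.88725164e-01,  9.84543821e-04, -2.12274944e-04]), 'contact_force': array([ 0.13358064, -0.09783581, -0.42242107]), 'wrist_torque': array([ 0.00633259, -0.03267214, -0.04642716]), 'gripper_width': 85.34018897020849}
```

View pics/scene0.png

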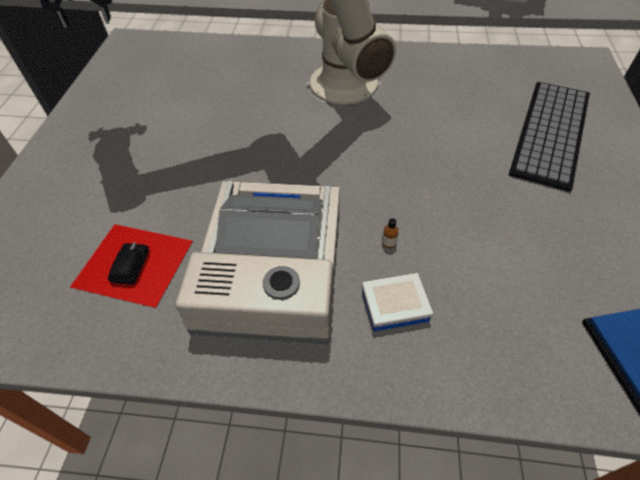

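View pics/top0.png

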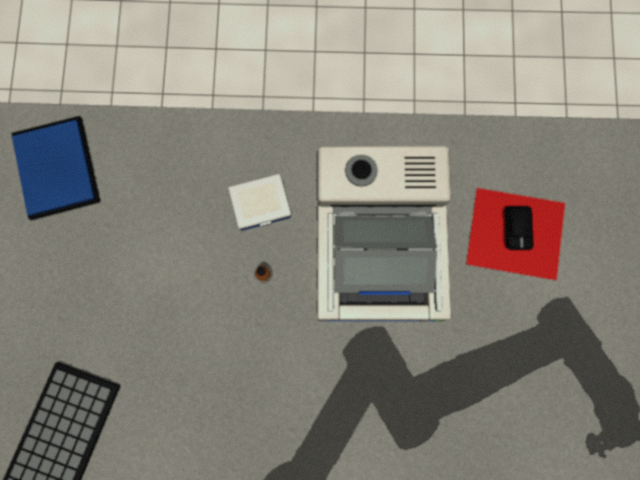

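The top view shows the scanner at u 317–450, v 147–320 and the blue lip near (385,292). The bottle is at (263,271), the box at (260,202) and the mouse at (518,228). I'll zoom in to get corners.

Run:
```python
import cv2
a=cv2.imread("pics/top0.png")[140:330,305:460]
cv2.imwrite("pics/topz.png",cv2.resize(a,None,fx=3.15,fy=3.15,interpolation=cv2.INTER_CUBIC))
a=cv2.imread("pics/scene0.png")[175:345,170:350]
cv2.imwrite("pics/scenez.png",cv2.resize(a,None,fx=3.5,fy=3.5,interpolation=cv2.INTER_CUBIC))
```

```text
(no output)
```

View pics/topz.png

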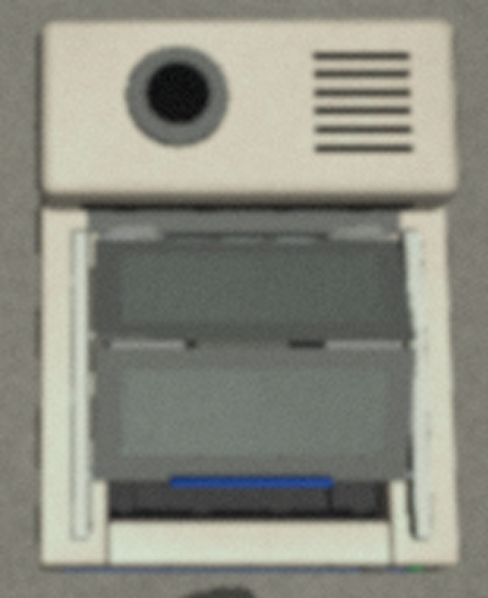

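View pics/scenez.png

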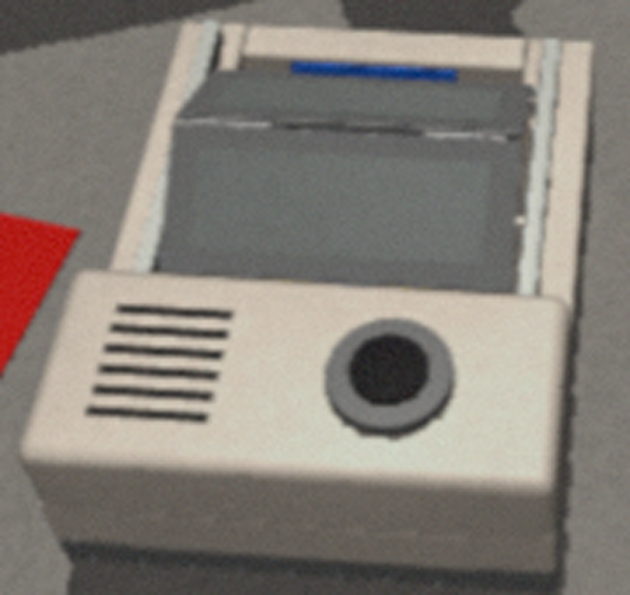

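```bash
cat > h.py <<'E'
import numpy as np
from bench import *
from scipy.optimize import least_squares
from scipy.spatial.transform import Rotation as Ro
C={n:calibration(n) for n in("top","scene")}
def proj(n,X):
    c=C[n];p=np.atleast_2d(X)@c["R"].T+c["t"];s=p[:,:2]/p[:,2:]
    s=s*(1+c["k1"]*(s**2).sum(1,keepdims=True));f=240/np.tan(np.radians(c["fovy"]/2))
    return s*f+[c["cx"],c["cy"]]
def s2w(P,X):
    c,s=np.cos(P[2]),np.sin(P[2]);X=np.atleast_2d(X).astype(float)
    return np.c_[P[0]+c*X[:,0]-s*X[:,1],P[1]+s*X[:,0]+c*X[:,1],X[:,2]]
def ray(n,uv,z):
    return least_squares(lambda q:(proj(n,[q[0],q[1],z])-uv).ravel(),[600,0],x_scale=100).x
E
python3 - <<'E'
from h import *
T=[((43,565),(-205,130,70)),((458,565),(-205,-130,70)),((110,520),(-178,88,70)),((390,520),(-178,-88,70)),((43,22),(135,130,130)),((453,22),(135,-130,130))]
S=[((592,42),(-205,130,70)),((185,22),(-205,-130,70)),((243,62),(-178,-88,70)),((525,70),(-178,88,70)),((20,462),(135,-130,130)),((556,490),(135,130,130))]
tp=np.array([t[0] for t in T]);tu=(tp+.5)/3.15-.5+[305,140];tX=np.array([t[1] for t in T])
sp=np.array([t[0] for t in S]);su=(sp+.5)/3.5-.5+[170,175];sX=np.array([t[1] for t in S])
def r(P): return np.r_[(proj("top",s2w(P,tX))-tu).ravel(),(proj("scene",s2w(P,sX))-su).ravel()]
o=least_squares(r,[600,-80,0],x_scale=[100,100,1],loss="soft_l1");P=o.x;print(P,r(P).reshape(-1,2).round(1).tolist())
o1=least_squares(lambda P:r(P)[:12],P);o2=least_squares(lambda P:r(P)[12:],P);print(o1.x,o2.x)
np.save("P.npy",P)
lt=(np.array([(170,482),(332,482)])+.5)/3.15-.5+[305,140]
ls=(np.array([(456,75),(292,69)])+.5)/3.5-.5+[170,175]
def lip(a,yy,h=7.5): 
    return [[-176*np.cos(a)+2*np.cos(a)-h*np.sin(a),y,77+2*np.sin(a)+h*np.cos(a)] for y in yy]
f=lambda a:np.r_[(proj("top",s2w(P,lip(a[0],(50,-50))))-lt).ravel(),(proj("scene",s2w(P,lip(a[0],(50,-50))))-ls).ravel()]
q=least_squares(f,[.4]);print("a",q.x,f(q.x).round(1)); print(s2w(P,lip(q.x[0],[0])))
for n,u,z in(("bottle",(263,271),75),("box",(260,202),36),("mouse",(518,228),20)): print(n,ray("top",u,z))
s=read_state();print(Ro.from_quat(s["ee_rot"]).as_matrix().round(3),s["position"])
E
```

```text
[ 6.95953491e+02 -9.47311140e+01  3.08664351e-02] [[-1.0, -0.1], [0.8, -0.6], [-0.9, 0.3], [0.2, -0.1], [-1.7, -4.7], [1.3, -5.3], [1.1, -0.2], [-0.5, 0.1], [-0.5, -1.6], [-0.1, 0.0], [-3.9, -3.9], [1.0, -2.1]]
[ 6.92699555e+02 -9.53049619e+01  2.95533804e-02] [ 6.98991487e+02 -9.27245843e+01  3.82948007e-02]
a [0.50206325] [-0.2  0.3 -0.1  0.1  0.6  0.6  0.3  0.1]
[[539.89167486 -99.54971626  84.53690679]]
bottle [577.75363447 138.2781618 ]
box [728.11841664 155.24365381]
mouse [ 690.62127966 -384.57926786]
[[-0.955 -0.296 -0.001]
 [-0.296  0.955  0.002]
 [ 0.     0.002 -1.   ]] [ 185.00801189 -596.44637285  241.3315925 ]
```

Emit:
{"op": "drive_tool", "data": {"increments": [[-1,[0,0,0],0.0675],[-1,[0,0,0],0.0675],[-1,[-0.096,0.135,0],0],[-1,[-0.096,0.135,0],0],[-1,[-0.096,0.135,0],0],[-1,[-0.096,0.135,0],0],[-1,[-0.096,0.135,0],0],[-1,[-0.096,0.135,0],0],[-1,[-0.096,0.135,0],0],[-1,[-0.096,0.135,0],0],[-1,[-0.096,0.135,0],0],[-1,[-0.096,0.135,0],0],[-1,[-0.096,0.135,0],0],[-1,[-0.096,0.135,0],0],[-1,[0,0,0],0]]}}

```text
clock: 1.98
position: [517.0, -98.1, 241.6]
ee_rot: [-0.017, 1.0, 0.0, -0.0]
contact_force: [-0.3, 0.1, 0.7]
gripper_width: 0.3
```

```bash
cat > st.py <<'E'
from h import *
P=np.load("P.npy")
s=read_state();p=s["position"];c,k=np.cos(P[2]),np.sin(P[2]);d=p[:2]-P[:2]
m=Ro.from_quat(s["ee_rot"]).as_matrix()
print("t",s["clock"],"scanner xyz",[round(float(v),1) for v in(c*d[0]+k*d[1],-k*d[0]+c*d[1],p[2])],"F",s["contact_force"].round(1),"w",round(s["gripper_width"],1),"yaw",np.degrees(np.arctan2(m[1,0],m[0,0])).round(2),"z",m[:,2].round(3))
E
python3 st.py
```

```text
t 1.975 scanner xyz [-179.0, 2.2, 241.6] F [-0.3  0.1  0.7] w 0.3 yaw -178.01 z [-0.001  0.    -1.   ]
```

Emit:
{"op": "drive_tool", "data": {"increments": [[-1,[0,0,0.1],0],[-1,[0,0,0.1],0],[-1,[0,0,0.1],0],[-1,[0,0,0.1],0],[-1,[0,0,0.1],0],[-1,[0,0,0.01],0],[-1,[0,0,0],0]]}}

```text
clock: 2.85
position: [515.9, -100.9, 89.9]
ee_rot: [-0.015, 1.0, -0.0, 0.0]
contact_force: [-0.4, -0.1, -0.5]
gripper_width: 0.0
```

```bash
cat > pic.py <<'E'
import sys,cv2,numpy as np
from bench import *
a=get_image("top")[130:340,290:480,::-1];b=get_image("scene")[165:345,165:365,::-1]
a=cv2.resize(a,(398,440),interpolation=cv2.INTER_CUBIC);b=cv2.resize(b,(400,440*360//396),interpolation=cv2.INTER_CUBIC)
o=np.zeros((440,800,3),np.uint8);o[:,:398]=a;o[:b.shape[0],400:]=b
cv2.imwrite(sys.argv[1],o)
E
python3 st.py; python3 pic.py pics/p1.png
```

```text
t 2.85 scanner xyz [-180.1, -0.6, 89.9] F [-0.4 -0.1 -0.5] w 0.0 yaw -178.24 z [ 0.001 -0.    -1.   ]
```

View pics/p1.png

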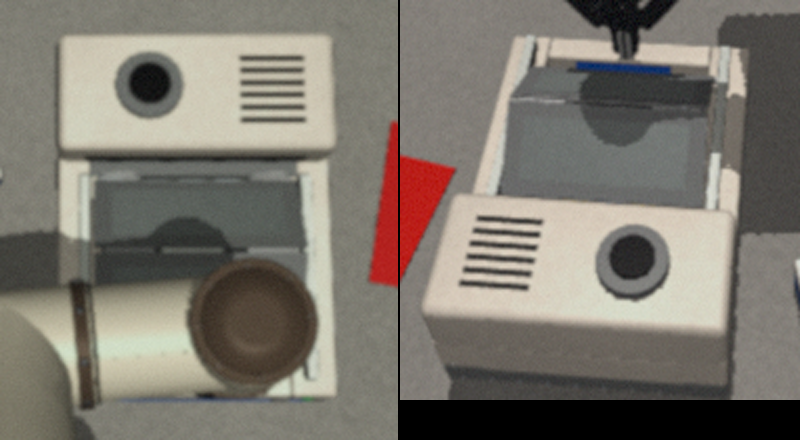

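The scene view shows the closed fingertips just in front of the blue lip, clear of the front wall. Next I'll push rearward.

Emit:
{"op": "drive_tool", "data": {"increments": [[-1,[-0.03,0,0],0],[-1,[-0.03,0,0],0],[-1,[-0.03,0,0.01],0],[-1,[-0.03,0,0.01],0],[-1,[-0.03,0,0.01],0]]}}

```text
clock: 3.58
position: [561.3, -99.1, 79.9]
ee_rot: [-0.015, 1.0, -0.0, -0.0]
contact_force: [-1.3, -0.2, 0.9]
gripper_width: 0.1
```

```bash
python3 st.py; python3 pic.py pics/p2.png
```

```text
t 3.575 scanner xyz [-134.7, -0.2, 79.9] F [-1.3 -0.2  0.9] w 0.1 yaw -178.23 z [-0. -0. -1.]
```

View pics/p2.png

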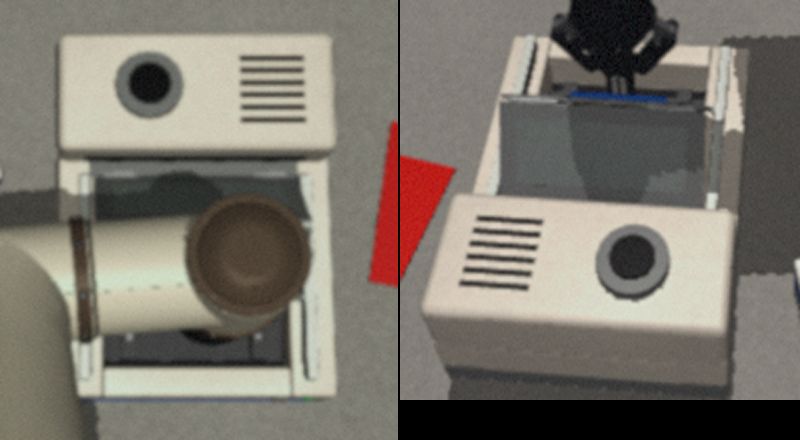

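The cover is folding (the lip in the scene view is now at v≈98), with about 1 N of force. I'll continue.

Emit:
{"op": "drive_tool", "data": {"increments": [[-1,[-0.03,0,0],0],[-1,[-0.03,0,0],0],[-1,[-0.03,0,0],0],[-1,[-0.022,0,0],0],[-1,[0,0,0],0]]}}

```text
clock: 4.3
position: [595.4, -98.0, 80.6]
ee_rot: [-0.016, 1.0, -0.0, 0.001]
contact_force: [0.2, -0.3, 0.1]
gripper_width: 0.1
```

```bash
python3 st.py; python3 pic.py pics/p3.png
```

```text
t 4.3 scanner xyz [-100.6, -0.2, 80.6] F [ 0.2 -0.3  0.1] w 0.1 yaw -178.22 z [ 0.002 -0.    -1.   ]
```

View pics/p3.png

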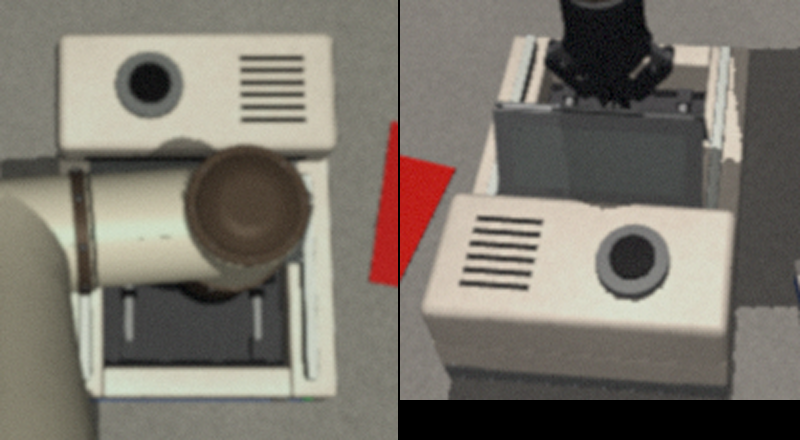

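Emit:
{"op": "drive_tool", "data": {"increments": [[-1,[0.06,0,0],0],[-1,[0,0,-0.1],0],[-1,[0,0,-0.1],0],[-1,[-0.05,0,0],0],[-1,[-0.05,0,0],0],[-1,[-0.03,0,0],0],[-1,[-0.03,0,0],0],[-1,[-0.03,0,0],0],[-1,[-0.03,0,0],0],[-1,[0,0,0],0]]}}

```text
clock: 5.65
position: [643.0, -96.5, 140.1]
ee_rot: [-0.015, 1.0, 0.0, 0.001]
contact_force: [0.4, -0.0, -0.9]
gripper_width: -0.0
```

```bash
python3 st.py; python3 pic.py pics/p4.png
```

```text
t 5.65 scanner xyz [-53.0, -0.2, 140.1] F [ 0.4 -0.  -0.9] w -0.0 yaw -178.24 z [ 0.001  0.    -1.   ]
```

View pics/p4.png

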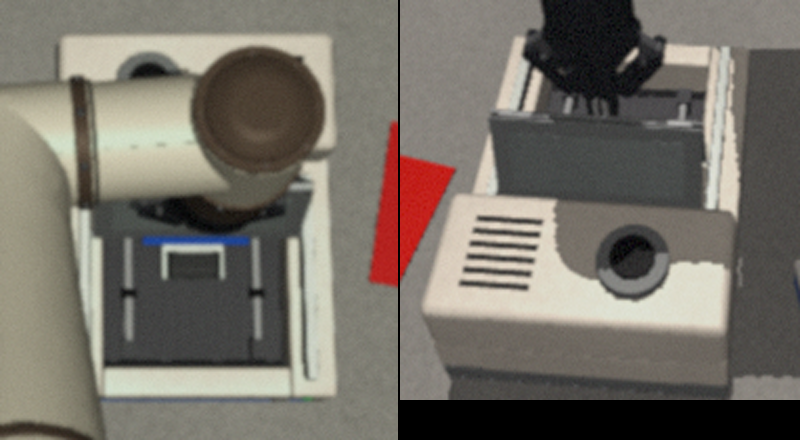

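The cover is steeper now: the lip is at v≈241 in the top crop, and the pad shows in front of it. The push continues gently.

Emit:
{"op": "drive_tool", "data": {"increments": [[-1,[-0.03,0,0],0],[-1,[-0.03,0,0],0],[-1,[-0.025,0,0],0],[-1,[0,0,0],0]]}}

```text
clock: 6.25
position: [668.5, -95.7, 139.9]
ee_rot: [-0.015, 1.0, 0.0, 0.0]
contact_force: [-0.2, -0.1, -0.4]
gripper_width: -0.3
```

```bash
python3 st.py; python3 pic.py pics/p5.png
```

```text
t 6.25 scanner xyz [-27.5, -0.1, 139.9] F [-0.2 -0.1 -0.4] w -0.3 yaw -178.24 z [ 0.001  0.    -1.   ]
```

View pics/p5.png

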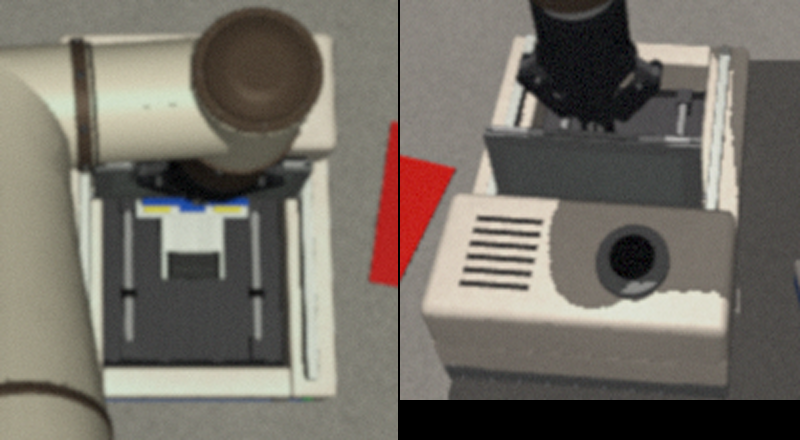

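Emit:
{"op": "drive_tool", "data": {"increments": [[-1,[-0.015,0,0],0],[-1,[-0.015,0,0],0],[-1,[0,0,0],0]]}}

```text
clock: 6.72
position: [676.7, -95.5, 140.0]
ee_rot: [-0.015, 1.0, 0.0, -0.0]
contact_force: [-1.2, -0.1, -0.2]
gripper_width: 0.0
```

```bash
python3 st.py
```

```text
t 6.725 scanner xyz [-19.3, -0.2, 140.0] F [-1.2 -0.1 -0.2] w 0.0 yaw -178.24 z [-0.001  0.    -1.   ]
```

Emit:
{"op": "drive_tool", "data": {"increments": [[-1,[-0.01,0,0],0],[-1,[-0.01,0,0],0],[-1,[0,0,0],0]]}}

```text
clock: 7.1
position: [677.3, -95.5, 140.0]
ee_rot: [-0.015, 1.0, 0.0, -0.007]
contact_force: [-13.0, 1.5, 6.8]
gripper_width: -0.1
```

```bash
python3 st.py; python3 pic.py pics/p6.png
```

```text
t 7.1 scanner xyz [-18.7, -0.2, 140.0] F [-13.    1.5   6.8] w -0.1 yaw -178.27 z [-0.014 -0.    -1.   ]
```

View pics/p6.png

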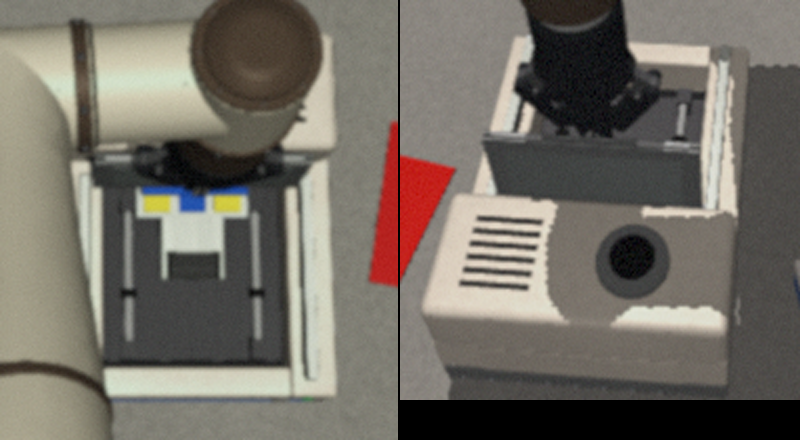

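The push stalled at 13 N with the panel face at x≈−8, which matches the stop. I'll back off and check.

Emit:
{"op": "drive_tool", "data": {"increments": [[-1,[0.04,0,0],0],[-1,[0.1,0,0],0],[-1,[0.1,0,0],0],[-1,[0.1,0,-0.1],0],[-1,[0.1,0,-0.1],0],[-1,[0.1,0,0],0],[-1,[0.1,0,0],0],[-1,[0,0,0],0]]}}

```text
clock: 8.2
position: [489.8, -101.4, 201.4]
ee_rot: [-0.015, 1.0, 0.0, 0.002]
contact_force: [0.1, -0.3, 0.8]
gripper_width: 0.4
```

```bash
python3 st.py; python3 pic.py pics/p7.png
```

```text
t 8.2 scanner xyz [-206.2, -0.3, 201.4] F [ 0.1 -0.3  0.8] w 0.4 yaw -178.23 z [ 0.003  0.    -1.   ]
```

View pics/p7.png

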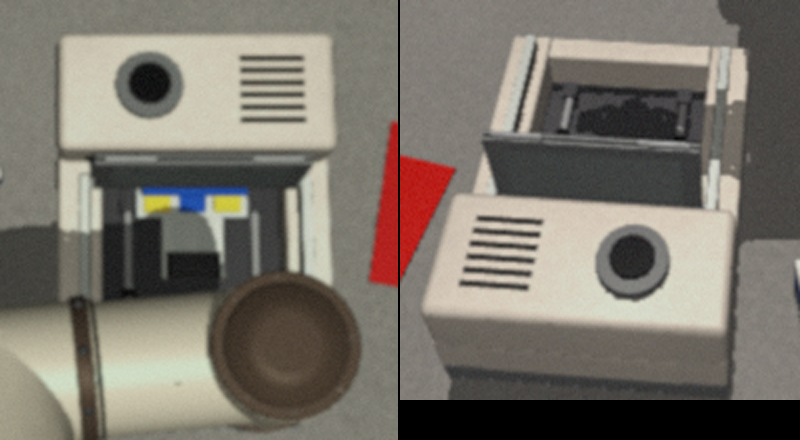

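```bash
python3 - <<'E'
from h import *
P=np.load("P.npy");c,k=np.cos(P[2]),np.sin(P[2])
def f(u,v,z):
    q=ray("top",[(u+.5)*190/398-.5+290,(v+.5)*210/440-.5+130],z)-P[:2];return np.round([c*q[0]+k*q[1],-k*q[0]+c*q[1]],1)
print("pad rear",f(168,252,54),f(219,252,54),"front",f(168,278,54),f(219,278,54))
print("wall",f(107,368,70),f(290,368,70),"ridge rear/front",f(195,158,165),f(195,163,165),"lip top",f(195,187,81),f(195,194,77))
E
python3 - <<'E'
import cv2
a=cv2.imread("pics/p6.png")[180:300,90:310]
cv2.imwrite("pics/p6z.png",cv2.resize(a,None,fx=3.5,fy=3.5,interpolation=cv2.INTER_CUBIC))
E
```

```text
pad rear [-66.   23.4] [-66.2 -25.7] front [-91.4  23.9] [-91.6 -25. ]
wall [-178.8   83.9] [-179.4  -86.9] ridge rear/front [-1.9  7.3] [-6.5  7.4] lip top [-8.2 -1.2] [-14.1  -1.4]
```

View pics/p6z.png

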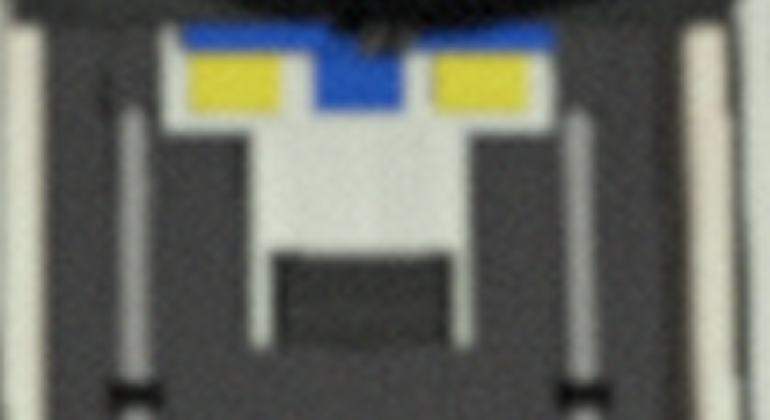

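The cover stands folded, with the ridge at x≈−2 to −6 and the lip at x≈−8 to −14. The pad spans x −66 to −91.5, so its centre is about −79 and the tray travel about 9 mm. I'll move over it and down.

Emit:
{"op": "drive_tool", "data": {"increments": [[-1,[-0.105,0,0],0],[-1,[-0.105,0,0],0],[-1,[-0.105,0,0],0],[-1,[-0.105,0,0],0],[-1,[0,0,0.1],0],[-1,[0,0,0.1],0],[-1,[0,0,0.1],0],[-1,[0,0,0.08],0],[-1,[0,0,0],0]]}}

```text
clock: 9.43
position: [616.4, -97.4, 83.7]
ee_rot: [-0.015, 1.0, -0.0, -0.002]
contact_force: [0.5, -0.3, 0.8]
gripper_width: -0.3
```

```bash
python3 st.py; python3 pic.py pics/p8.png
```

```text
t 9.425 scanner xyz [-79.6, -0.2, 83.7] F [ 0.5 -0.3  0.8] w -0.3 yaw -178.24 z [-0.004 -0.    -1.   ]
```

View pics/p8.png

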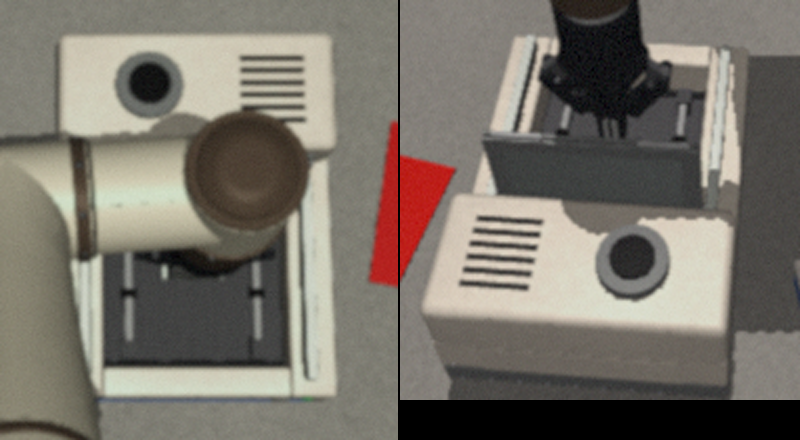

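The gripper is above the pad and clear of the cover. I'll lower gently.

Emit:
{"op": "drive_tool", "data": {"increments": [[-1,[0,0,0.025],0],[-1,[0,0,0.025],0],[-1,[0,0,0.006],0],[-1,[0,0,0],0]]}}

```text
clock: 10.02
position: [616.7, -97.4, 69.5]
ee_rot: [-0.015, 1.0, -0.0, -0.0]
contact_force: [-0.8, 0.1, 0.0]
gripper_width: 0.1
```

```bash
python3 st.py
```

```text
t 10.025 scanner xyz [-79.3, -0.2, 69.5] F [-0.8  0.1  0. ] w 0.1 yaw -178.23 z [-0. -0. -1.]
```

Emit:
{"op": "drive_tool", "data": {"increments": [[-1,[0,0,0.008],0],[-1,[0,0,0.004],0],[-1,[0,0,0],0]]}}

```text
clock: 10.4
position: [616.7, -97.4, 65.9]
ee_rot: [-0.015, 1.0, -0.0, -0.0]
contact_force: [0.1, 0.1, -0.1]
gripper_width: 0.1
```

```bash
python3 st.py
```

```text
t 10.4 scanner xyz [-79.3, -0.2, 65.9] F [ 0.1  0.1 -0.1] w 0.1 yaw -178.24 z [-0. -0. -1.]
```

Emit:
{"op": "drive_tool", "data": {"increments": [[-1,[0,0,0.005],0],[-1,[0,0,0.003],0],[-1,[0,0,0],0]]}}

```text
clock: 10.78
position: [617.9, -97.4, 65.1]
ee_rot: [-0.016, 1.0, -0.0, 0.001]
contact_force: [-0.8, 0.4, 5.9]
gripper_width: -0.4
```

```bash
python3 st.py
```

```text
t 10.775 scanner xyz [-78.1, -0.2, 65.1] F [-0.8  0.4  5.9] w -0.4 yaw -178.19 z [ 0.003 -0.    -1.   ]
```

Emit:
{"op": "drive_tool", "data": {"increments": [[-1,[0,0,0.004],0],[-1,[0,0,0],0],[-1,[0.01,0,0],0],[-1,[0.015,0,0],0],[-1,[0.015,0,0],0],[-1,[0.01,0,0],0],[-1,[0,0,0],0]]}}

```text
clock: 11.65
position: [604.2, -97.8, 65.1]
ee_rot: [-0.016, 1.0, -0.0, 0.003]
contact_force: [0.8, 1.5, 8.4]
gripper_width: -0.1
```

```bash
python3 st.py; python3 pic.py pics/p9.png
```

```text
t 11.65 scanner xyz [-91.8, -0.2, 65.1] F [0.8 1.5 8.4] w -0.1 yaw -178.16 z [ 0.006 -0.    -1.   ]
```

View pics/p9.png

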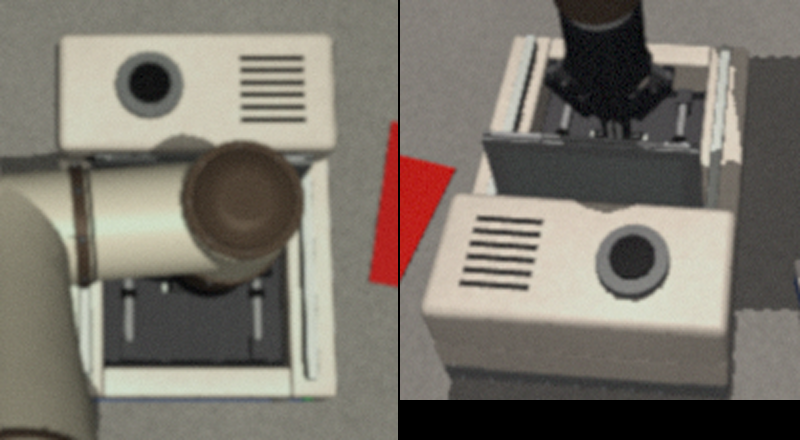

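The tongue edge in the top crop moved from (164,272) to (165,288), so the tray is following the finger. I'll keep drawing it out.

Emit:
{"op": "drive_tool", "data": {"increments": [[-1,[0.01,0,0],0],[-1,[0.017,0,0],0],[-1,[0.017,0,0],0],[-1,[0.017,0,0],0],[-1,[0.017,0,0],0],[-1,[0.017,0,0],0],[-1,[0.017,0,0],0],[-1,[0.017,0,0],0],[-1,[0.017,0,0],0],[-1,[0.017,0,0],0],[-1,[0.01,0,0],0],[-1,[0,0,0],0]]}}

```text
clock: 13.25
position: [552.6, -99.1, 65.0]
ee_rot: [-0.016, 1.0, -0.0, 0.003]
contact_force: [-0.4, 1.9, 10.0]
gripper_width: -0.0
```

```bash
python3 st.py; python3 pic.py pics/p10.png
```

```text
t 13.25 scanner xyz [-143.4, 0.0, 65.0] F [-0.4  1.9 10. ] w -0.0 yaw -178.15 z [ 0.007 -0.    -1.   ]
```

View pics/p10.png

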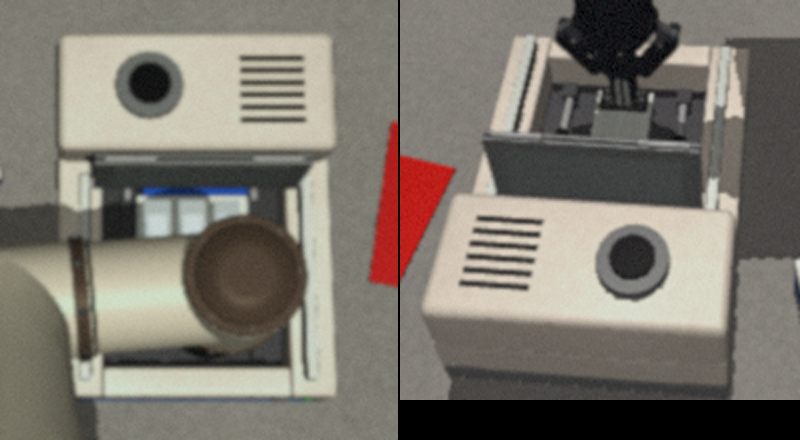

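Emit:
{"op": "drive_tool", "data": {"increments": [[-1,[0.012,0,0],0],[-1,[0.012,0,0],0],[-1,[0.012,0,0],0],[-1,[0.006,0,0],0],[-1,[0,0,0],0]]}}

```text
clock: 13.98
position: [540.3, -99.5, 65.0]
ee_rot: [-0.016, 1.0, -0.0, 0.004]
contact_force: [0.4, 2.2, 9.9]
gripper_width: 0.3
```

```bash
python3 st.py
```

```text
t 13.975 scanner xyz [-155.7, 0.0, 65.0] F [0.4 2.2 9.9] w 0.3 yaw -178.14 z [ 0.007 -0.    -1.   ]
```

Emit:
{"op": "drive_tool", "data": {"increments": [[-1,[0.008,0,0],0],[-1,[0.005,0,0],0],[-1,[0,0,0],0]]}}

```text
clock: 14.35
position: [538.2, -99.6, 65.1]
ee_rot: [-0.016, 1.0, -0.0, 0.006]
contact_force: [3.5, 0.7, 6.1]
gripper_width: 0.3
```

```bash
python3 st.py; python3 pic.py pics/p11.png
```

```text
t 14.35 scanner xyz [-157.8, -0.0, 65.1] F [3.5 0.7 6.1] w 0.3 yaw -178.12 z [ 0.011 -0.    -1.   ]
```

View pics/p11.png

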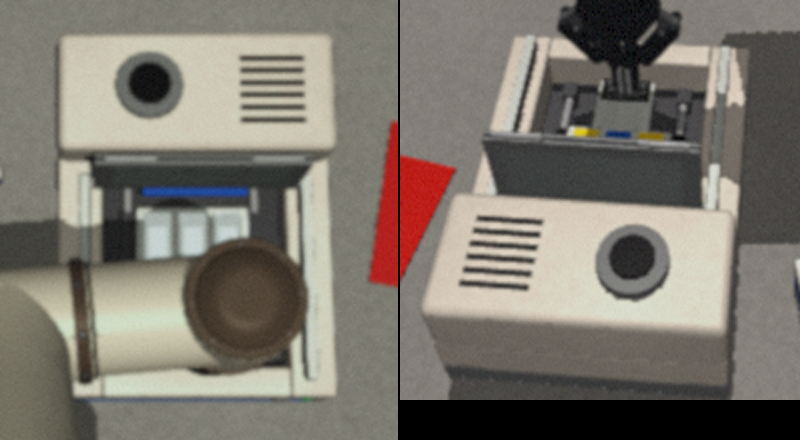

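Emit:
{"op": "drive_tool", "data": {"increments": [[-1,[0.006,0,0],0],[-1,[0.004,0,0],0],[-1,[0,0,0],0]]}}

```text
clock: 14.82
position: [535.4, -99.7, 65.1]
ee_rot: [-0.016, 1.0, -0.0, 0.006]
contact_force: [4.3, 1.0, 6.0]
gripper_width: 0.2
```

```bash
python3 st.py
```

```text
t 14.825 scanner xyz [-160.6, -0.1, 65.1] F [4.3 1.  6. ] w 0.2 yaw -178.11 z [ 0.012 -0.    -1.   ]
```

At the stop: Fx holds at about 4 N and the finger now slips on the pad. I'll lift off and check.

Emit:
{"op": "drive_tool", "data": {"increments": [[-1,[0,0,-0.02],0],[-1,[0,0,-0.05],0],[-1,[0,0,-0.1],0],[-1,[0,0,-0.1],0],[-1,[0,0,-0.1],0],[-1,[0,0,-0.1],0],[-1,[0.12,0,0],0],[-1,[0.12,-0.12,0],0],[-1,[0,-0.15,0],0],[-1,[0,-0.15,0],0],[-1,[0,-0.15,0],0],[-1,[0,-0.15,0],0],[-1,[0,0,0],0]]}}

```text
clock: 16.45
position: [464.2, -320.4, 203.2]
ee_rot: [-0.013, 1.0, 0.0, -0.0]
contact_force: [-0.3, -0.6, -0.3]
gripper_width: -0.0
```

```bash
python3 st.py; python3 pic.py pics/p12.png
python3 - <<'E'
from bench import *
import cv2
cv2.imwrite("pics/top12.png",get_image("top")[:,:,::-1])
E
```

```text
t 16.45 scanner xyz [-238.6, -218.4, 203.2] F [-0.3 -0.6 -0.3] w -0.0 yaw -178.47 z [-0.001  0.    -1.   ]
```

View pics/p12.png

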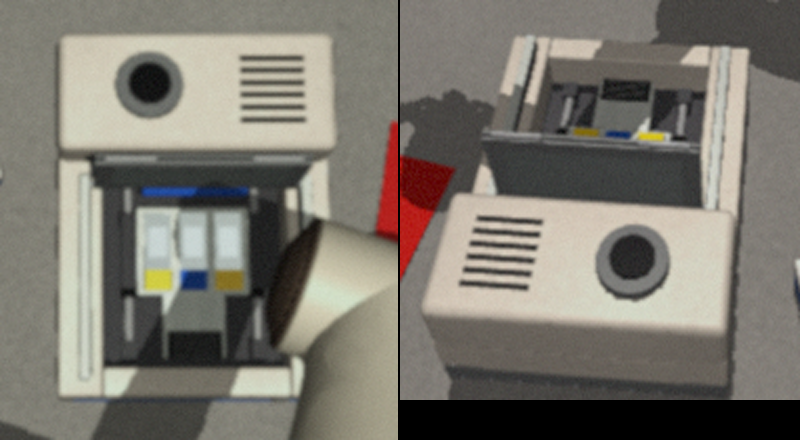

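View pics/top12.png

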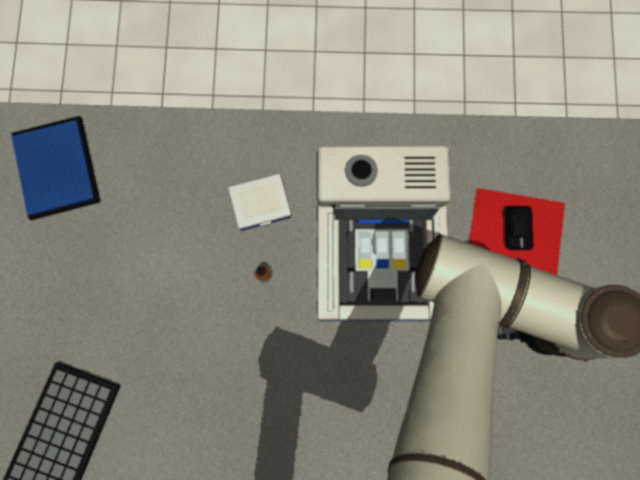

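Run:
```python
from h import *
import cv2
P=np.load("P.npy");c,k=np.cos(P[2]),np.sin(P[2])
a=cv2.imread("pics/p12.png",0).astype(int)
print(a[320:372,185:205].mean(1).round().tolist())
def f(u,v,z):
    q=ray("top",[(u+.5)*190/398-.5+290,(v+.5)*210/440-.5+130],z)-P[:2];return np.round([c*q[0]+k*q[1],-k*q[0]+c*q[1]],1)
for v in(330,332,357,359): print(v,f(193,v,54))
b=cv2.imread("pics/p6.png",0).astype(int);print(b[240:290,185:205].mean(1).round().tolist())
```

```text
[110.0, 111.0, 110.0, 110.0, 110.0, 110.0, 110.0, 108.0, 101.0, 94.0, 79.0, 66.0, 49.0, 40.0, 31.0, 28.0, 26.0, 25.0, 26.0, 25.0, 25.0, 27.0, 28.0, 28.0, 27.0, 27.0, 26.0, 26.0, 27.0, 28.0, 28.0, 27.0, 26.0, 27.0, 28.0, 29.0, 29.0, 29.0, 30.0, 31.0, 31.0, 31.0, 30.0, 32.0, 35.0, 41.0, 52.0, 65.0, 81.0, 92.0, 102.0, 106.0]
330 [-141.6    1.1]
332 [-143.5    1.1]
357 [-167.3    1.7]
359 [-169.2    1.7]
[206.0, 206.0, 206.0, 206.0, 206.0, 207.0, 207.0, 206.0, 201.0, 196.0, 180.0, 160.0, 133.0, 106.0, 83.0, 64.0, 56.0, 50.0, 51.0, 51.0, 52.0, 52.0, 52.0, 52.0, 52.0, 53.0, 55.0, 56.0, 57.0, 58.0, 57.0, 55.0, 55.0, 54.0, 53.0, 52.0, 51.0, 52.0, 53.0, 56.0, 59.0, 62.0, 64.0, 66.0, 67.0, 66.0, 66.0, 67.0, 67.0, 67.0]
```

```bash
python3 -c "
from bench import *
print(job_done())"; python3 st.py
```

```text
the job is handed in; nothing more can be done
None
the job is handed in; nothing more can be done
```

The cover is folded back and standing, the tray is drawn out to its front stop, and the job is handed in. It gives no verdict, so the points below rest on my own force readings and pictures.

- **Cover:** I pushed it back by the grip lip, then finished the fold by pushing on the front panel with the closed fingertips. It stalled at its stop at about 13 N. The last pictures show it standing folded, with the lip unchanged at x ≈ −8 to −14 mm.
- **Tray:** I pressed the pad with about 10 N and drew it forward at about 0.04 m/s. At the end the pull levelled off near 4 N and the finger slipped on the pad, so I took that as the stop. In the last picture the pad's rear edge is at x ≈ −142 mm, which puts the travel at about 85 mm.
- **Surroundings:** The slide box, bottle and mouse look unmoved in the last top view, and the fingers stayed clear of the glass slides. The arm was standing free, reading under 1 N, at about 16.5 s.

No check failed. The scanner positions from the two cameras separately differed by about 6 mm, but every contact came where the combined fit predicted, within about 3 mm. After the job was handed in, the state could no longer be read.

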